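# Rock the angle gauge on the sprung stud to its red mark

## Robot

A 6-joint arm with a two-finger parallel gripper is mounted at the origin on the work surface. World frame = base frame: x ahead of the robot, y to its left, z up, the work surface at z = 0. Lengths are in mm, angles in degrees, forces in N, time in s.
With the tool pointing down it reaches from about 325 to 850 mm from the base axis. Payload 15.5 kg.
Tool frame: the origin (TCP) lies midway between the tips of the shut fingers; the grasp point (between the pads) lies 19 mm behind it; z points along the fingers, y is the line along which they close (so a half turn about z gives the same grasp; the last joint's range is limited). The gripper opens to 91 mm and grips with 3 to 60 N. Pads are 32 mm wide; open, the fingers measure 118 mm over their backs; the gripper's body (76 mm by 178 mm) begins 60 mm behind the grasp point.
Start: joints at [62.825, 28.281, 77.091, -0, 74.628, -5.472], TCP at [231.124, 580.696, 213.915] pointing down, gripper open.
Joint ranges: [-166.48, 166.48], [-47.26, 123.95], [12.59, 153.08], [-70.14, 250.14], [6.76, 159.57], [-176.63, 176.63]. Speed limits (degrees/s): [108.29, 108.29, 147.25, 172.46, 172.46, 172.46].

## Interface

Orientations are given as [roll, pitch, yaw] about the fixed x, y, z axes, in that order (R = Rz(yaw) Ry(pitch) Rx(roll)).
In Python, from cell import robot gives the robot as it stands. The module is installed in compiled form; this text tells all that it offers.
- The arm moves only by the tool jog_arm, never from a script. Its argument "series" is a list of rows, each an object with "travel": the shift along the world's x, y, z in units of 25 mm (1.0 is 25 mm), a list of three; "roll": the turn about the world's z in units of 0.1 rad (1.0 is 0.1 rad); "grip": the opening, from -1 (shut) to 1 (fully open). In form: [{"travel": [tx, ty, tz], "roll": roll, "grip": grip}, ...]. A call has 1 to 10 rows; each row shifts and turns the commanded pose from where the row before left it; what a row does not reach is not made up. A row lasts 1/10 s, in which the tool goes at most 50 mm and 8.59 degrees, less where a joint would pass 70% of its speed; a pose out of reach is approached as far as the arm can. A call with a number of a shift or a turn outside -1 to 1 is refused whole. A call with a gripper value outside its range is refused whole. The fingers move at their own pace and stop on an object; "squeeze" is the grip in N (left out, the last holds). Time passes only in rows, so rows that do not move let the fingers close. It gives the time, the measured TCP pose, the force, the opening and the grip force at its end, in the units of the state.
- robot.sense(): the state, without advancing time (a new reading comes with each control period).
- robot.snapshot(name): name is "scene" or "top" or "wrist"; returns (picture, depth): 480x640x3 uint8, blue, green, red; 480x640 float32, mm along the optical axis (not along the pixel's ray), 0 where there is no reading.
- robot.calibration(name): a dict with "fx", "fy", "cx", "cy" (pixels), "R" (3x3) and "t" (3): a world point X has camera coordinates R X + t. Camera axes: x right, y down, z forward; pixel columns grow to the right and rows downward; lengths in mm; the calibration is good to about 2 mm. The wrist camera is an equidistant fisheye: a pixel r from the principal point sees the ray r / f radians off the axis. A picture is of the moment at which its call begins: read the wrist's pose just before it. calibration takes no time and is no camera call; for the wrist camera it gives the pose at the moment of the call.
- robot.job_done(): hands the job in; it is judged then, once.
The state is a dict: "time_s": time; "q": joint angles; "joint_vel": joint speeds; "effort": joint torques, N m; "tool_pos": TCP position; "tool_rot": TCP orientation; "contact_force": force on the tool from outside, world axes, zero at the start; "moment": the same for the moment, N m; "width": finger opening in mm; "grip_force": force on a finger pad.
Only numpy, scipy, OpenCV 4.12 (cv2) and the standard library are available. Lean on these libraries where they do the work, as an engineer would, in place of code of your own. Each camera call takes 0.05 s, during which the arm holds its last target. There are 200 camera calls.

## Task

Stand the brass stud upright in the socket of the sprung stand, pushed fully home, and let go of it. Then pick up the angle gauge (the yellow block on top is its grip), set the middle of its foot upright on the stud's lopsided crown with a light press, and rock it there sideways until its swinging needle settles on the red mark. Finish while still holding the gauge there, pressing lightly on the stud with the needle steady on the mark; leave everything else on the bench alone.

Things in the scene. Friction and masses are not known exactly. Their poses are not given: they have to be found in the camera images.
- stud: Loose brass stud, 84 mm tall, 0.16 kg, standing on the bench. Shank 20 mm diameter up to 56 mm, foot chamfered; round head 28 mm diameter above (straight sides 58 to 76 mm up: grip here). Uneven top: 81 mm in the middle, a round hump 10 mm wide, 5 mm to its +x side, rises to 84 mm. Origin: centre of the underside, z up.
- stud_top (a point): Point on the stud's axis at the height of the hump's top, 84 mm above the stud's underside.
- stand: Fixed grey base plate, 120 x 120 x 12 mm, carrying a square aluminium cup (50 x 50 x 38 mm, underside 30 mm above the bench) on a spring; four short steel pins at the cup's corners. Origin: centre of the underside.
- cup_in (a point): Centre of the floor of the socket in the cup: 34 mm above the bench with the spring free. The socket is a round vertical hole, 21.5 mm wide, 34 mm deep, mouth chamfered, open at the top 68 mm above the bench.
- cup (a joint): How far the sprung cup is pressed down, m: 0 free, 0.012 bottomed (then rigid). With the stud in it, it takes about 2 N of downward push to start moving and 0.6 N more per mm.
- gauge: Loose angle gauge, 0.4 kg, 153 mm tall, standing upright. Flat steel foot 90 (x) x 50 (y) x 10 mm; blue round case 106 mm diameter, 20 mm thick, centre 61 mm up, white dials facing +y and -y; yellow grip block 34 (x) x 26 (y) mm, 112 to 150 mm up, to be taken from above along x or y. Origin: centre of the foot's underside; x along the foot, z up.
- gauge_foot (a point): Centre of the underside of the gauge's foot (same as the gauge's origin).
- gauge_grip (a point): Middle of the yellow grip block, 131 mm above the foot's underside.
- pointer (a joint): Angle of the black weighted needle, rad, about the gauge's y at the dial centre: 0 along the gauge's z, positive when its tip leans to the gauge's +x. It swings freely and settles in under a second with its tip pointing straight up in the world: leaning the gauge's top towards its own -x raises the value by the lean.
- mark (a joint): Angle of the red mark on the dial rim, rad, same zero and sign as pointer. Stays put (stiff); 0.20 to 0.42 at the start. The same mark shows on both dials.
- needle_tip (a point): Tip of the needle, 40 mm from the dial centre, on the case's mid plane; its z points along the needle.
- mark_tip (a point): Outer part of the red mark (8 mm wide bar), 46 mm from the dial centre, on the case's mid plane; its z points from the dial centre to the mark.
- dropper: Bystander: amber bottle with red dropper, 48 mm diameter, 117 mm tall; origin under its centre.
- jar: Bystander: jar, 56 mm diameter, 70 mm tall; origin under its centre.
- driver: Bystander: red-handled screwdriver, 180 mm long, lying on the bench.
- tray: Bystander: white tray 110 x 150 x 35 mm with three vials; origin under its centre.
- tin: Bystander: green box 80 x 60 x 30 mm; origin under its centre.
Mind the look-alikes: they are no part of the job. What is shaped like the stand but green is not meant.

How it is judged (in metres and radians):
On the way, in this order (a step that is already met when the one before it is completed fails the run):
1. the stud stands fully home in the socket, upright and let go (z of stud in the frame of cup_in below 0.006 m and distance between stud and cup_in below 0.007 m and angle between stud's own z axis and vertical below 0.1 rad and contact force between the fingers and stud below 0.1 N), for 0.3 s.
2. the held gauge stands upright (within 0.1 rad) with its foot pressed on the stud's crown (contact force between gauge and stud above 1 N and horizontal distance between gauge_foot and stud_top below 0.03 m and height (world z) of gauge_foot above 0.07 m and contact force between the fingers and gauge above 2 N and angle between gauge's own z axis and vertical below 0.1 rad), for 0.2 s.
3. the gauge is rocked on the stud until the needle has settled on the red mark (contact force between gauge and stud above 1 N and horizontal distance between gauge_foot and stud_top below 0.03 m and height (world z) of gauge_foot above 0.07 m and contact force between the fingers and gauge above 2 N and angle between the z axis of needle_tip and the z axis of mark_tip, either way round below 0.06 rad and velocity of joint pointer between -0.2 and 0.2 rad/s and angle between gauge's own z axis and vertical above 0.13 rad), for 0.5 s.
At the end, for the whole second after the job is handed in: Stud home in the socket (within 6 mm of its floor, tilt under 0.1 rad), not touched by the fingers; fingers hold the gauge (over 2 N), its foot's middle within 30 mm of the stud's axis, pressing 1 to 20 N; gauge leans over 0.13 rad, needle steady (0.2 rad/s) within 0.06 rad of the red mark (all of step 1 and all of step 3 and contact force between gauge and stud below 20 N); the arm keeps its last pose, push and grip.
It fails at once if the gauge is rammed on the stud (over 40 N) (contact force between gauge and stud above 40 N).
It fails at once if the gauge is knocked over (angle between gauge's own z axis and vertical above 1 rad).
It fails at once if a bystander is pushed more than 30 mm (distance of any of dropper, jar, driver, tray, tin from where it was at the start of the episode above 0.03 m).
It also fails if it takes over 61 s, if anything falls off the work surface, if the arm or the gripper's body presses on something with over 40 N, if the wrist force passes 120 N, or if a joint passes its speed limit or range.

## Working session

There is one attempt and no reset: what is moved stays moved. The work goes in short steps, Python scripts to look and compute and a tool call to move; the robot and the scene stay as the last step left them, time stands still between calls to the robot, and variables do not carry over. Pictures are saved under pics/ and viewed, at most 10 in all, crops included, and the job is handed in when it is done.

Besides the shell and the picture viewer there is one more tool, called by a JSON object that holds its "fn" and its "kwargs". jog_arm: Moves the arm, as the interface text tells. Shifts and turns lie within -1 to 1; 1 stands for 25 mm of shift or 0.1 rad of turn. Its arguments: {"type":"object","properties":{"series":{"type":"array","items":{"type":"object","properties":{"travel":{"type":"array","items":{"type":"number","minimum":-1,"maximum":1}},"roll":{"type":"number","minimum":-1,"maximum":1},"grip":{"type":"number"}}}},"squeeze":{"type":"number"}},"required":["series"]}

```bash
mkdir -p pics
cat > h.py <<'E'
import numpy as np, cv2
from cell import robot
def snap(n,name=None):
    c=robot.calibration(n); p,d=robot.snapshot(n)
    if name: cv2.imwrite(f'pics/{name}.png',p); np.savez(f'pics/{name}.npz',p=p,d=d,**{k:np.array(v) for k,v in c.items()})
    return p,d,c
def load(name):
    z=np.load(f'pics/{name}.npz'); return z['p'],z['d'],{k:z[k] for k in('fx','fy','cx','cy','R','t')}
def world(d,c,fish=False):
    v,u=np.mgrid[:480,:640].astype(float)
    x=(u-c['cx'])/c['fx'];y=(v-c['cy'])/c['fy']
    if fish:
        r=np.hypot(x,y)+1e-9; s=np.tan(r)/r; x=x*s;y=y*s
    P=np.stack([x*d,y*d,d],-1)-np.array(c['t'])
    W=P@np.array(c['R']); W[d<=0]=np.nan
    return W
E
python3 - <<'E'
from h import *
a=snap('scene','scene0'); b=snap('top','top0')
for k in (a,b): print({q:np.round(v,2).tolist() for q,v in k[2].items()})
print(robot.sense())
E
```

```text
{'fx': 568.13, 'fy': 568.13, 'cx': 331.47, 'cy': 244.03, 'R': [[0.03, 1.0, 0.01], [0.75, -0.02, -0.66], [-0.66, 0.02, -0.75]], 't': [-35.24, -327.76, 1819.19]}
{'fx': 543.18, 'fy': 543.18, 'cx': 309.15, 'cy': 230.15, 'R': [[0.03, -1.0, 0.0], [-0.98, -0.03, -0.2], [0.2, 0.0, -0.98]], 't': [-12.91, 540.4, 1275.99]}
{'time_s': 0.1, 'q': array([ 6.28265695e+01,  2.83123362e+01,  7.71253970e+01,  1.27184984e-03,
        7.46281870e+01, -5.47239392e+00]), 'joint_vel': array([-0.00294038, -0.12657731, -0.11767717, -0.11043468,  0.1645991 ,
        0.00292016]), 'effort': array([ 2.15339540e-03, -8.80253577e+01, -3.82538867e+01,  7.07983179e-02,
        4.84403002e-02,  1.82952294e-05]), 'tool_pos': array([230.93400363, 580.38409201, 213.37616964]), 'tool_rot': array([-1.79934497e+02, -7.50693305e-03,  1.58298621e+02]), 'contact_force': array([-0.07596428, -0.49557332,  0.13027279]), 'moment': array([-0.02535399, -0.03689024, -0.01918753]), 'grip_force': 0.0, 'width': 91.0109758949857}
```

View pics/scene0.png

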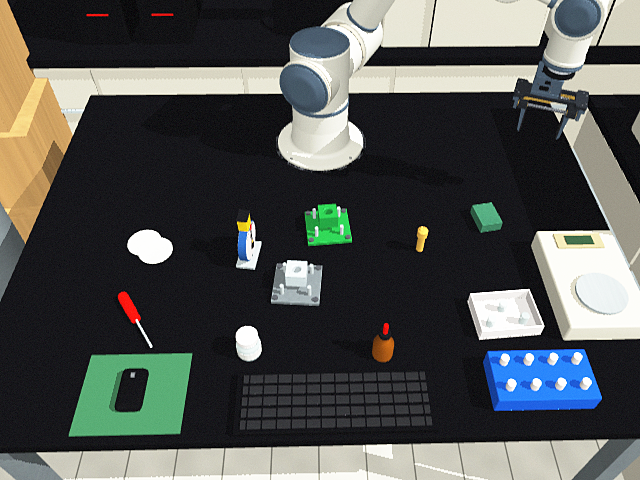

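View pics/top0.png

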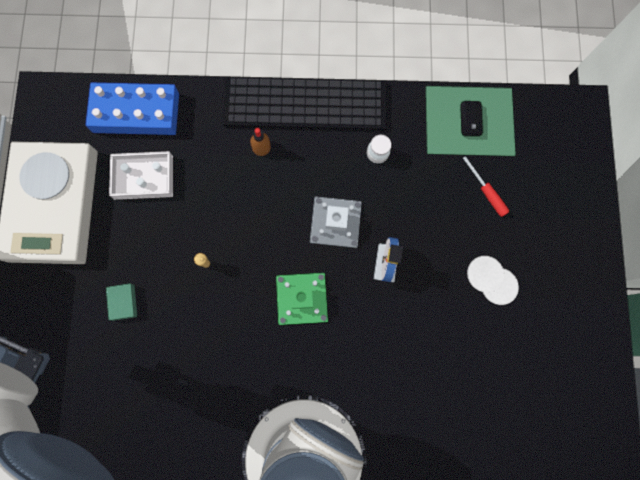

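Scene view: the stud is the brass piece at scene (422,238) / top (202,260), and no other brass piece is visible. There are two stand candidates: grey at (297,283) / top (336,217), which fits the description, and the green look-alike at (328,225) / top (302,298), which is out. The gauge with its yellow grip is at (247,240) / top (387,258). The bystanders are the dropper, jar, driver, tray and tin.

Run:
```python
from h import *
p,d,c=load('top0'); W=world(d,c)
ps,ds,cs=load('scene0'); Ws=world(ds,cs)
def stats(n,P):
    P=P[~np.isnan(P).any(1)]
    if len(P): print(n,len(P),'mean',P.mean(0).round(1),'mid',((np.percentile(P,1,0)+np.percentile(P,99,0))/2).round(1),'lo',np.percentile(P,1,0).round(1),'hi',np.percentile(P,99,0).round(1))
for nm,Wx,bx in (('top',W,[(185,225,245,280),(305,365,190,250),(365,405,230,290)]),('scn',Ws,[(405,440,220,260),(265,330,255,310),(230,268,205,275)])):
    for (u0,u1,v0,v1),ob,zs in zip(bx,['stud','stand','gauge'],[[(60,72),(74,90)],[(6,18),(60,74)],[(6,14),(20,100),(143,158)]]):
        P=Wx[v0:v1,u0:u1].reshape(-1,3)
        for a,b in zs:
            stats(f'{nm} {ob} {a}-{b}',P[(P[:,2]>a)&(P[:,2]<b)])
    # base plane check
P=Ws.reshape(-1,3); 
for nm,Wx in(('top',W),('scn',Ws)):
    q=Wx[200:300,280:430].reshape(-1,3); print(nm,'bench z median',np.nanmedian(q[q[:,2]<8][:,2]))
a=cv2.resize(ps[200:310,225:345],None,fx=4,fy=4,interpolation=2)
b=cv2.resize(ps[215:260,400:445],None,fx=6,fy=6,interpolation=2)
im=np.zeros((440,760,3),np.uint8); im[:,:480]=a; im[:270,485:755]=b
cv2.imwrite('pics/crop1.png',im)
```

```text
top stud 60-72 15 mean [451.3 251.1  65.3] mid [453.8 253.5  65.9] lo [446.  244.8  60.6] hi [461.6 262.2  71.2]
top stud 74-90 100 mean [458.6 257.6  79. ] mid [459.  258.6  80. ] lo [446.5 245.9  74.1] hi [471.5 271.3  85.9]
top stand 6-18 1547 mean [569.1 -65.1  11.5] mid [572.8 -66.4  11.8] lo [ 511.7 -127.     6.4] hi [633.9  -5.8  17.2]
top stand 60-74 368 mean [572.7 -66.1  67. ] mid [572.9 -66.1  66.6] lo [547.3 -90.6  60.6] hi [598.4 -41.7  72.5]
top gauge 6-14 205 mean [ 471.7 -180.4    9.5] mid [ 472.6 -188.6   10. ] lo [ 426.1 -218.6    6.2] hi [ 519.1 -158.6   13.8]
top gauge 20-100 284 mean [ 463.6 -188.    75. ] mid [ 470.9 -193.6   62.6] lo [ 420.  -209.7   25.3] hi [ 521.8 -177.5   99.9]
top gauge 143-158 218 mean [ 471.8 -194.9  151.6] mid [ 472.  -194.7  152.2] lo [ 452.3 -209.4  146.8] hi [ 491.8 -180.   157.6]
scn stud 60-72 34 mean [470.1 255.4  66.4] mid [468.4 256.6  65.9] lo [460.7 243.8  60.2] hi [476.2 269.5  71.6]
scn stud 74-90 63 mean [462.8 256.7  77.8] mid [461.4 256.9  79.2] lo [448.2 245.   74.2] hi [474.7 268.9  84.3]
scn stand 6-18 1224 mean [588.6 -66.2  11. ] mid [576.9 -66.9  11.6] lo [ 517.5 -127.9    6.2] hi [636.3  -5.9  17.1]
scn stand 60-74 322 mean [576.2 -67.4  66.3] mid [575.  -67.9  66.1] lo [548.1 -93.2  60.2] hi [601.9 -42.7  72.1]
scn gauge 6-14 211 mean [ 486.6 -189.     9.3] mid [ 476.5 -195.     9.8] lo [ 432.4 -223.1    6.1] hi [ 520.6 -167.    13.5]
scn gauge 20-100 399 mean [ 495.  -192.8   68. ] mid [ 478.9 -195.7   60.7] lo [ 430.9 -212.4   22. ] hi [ 527.  -178.9   99.4]
scn gauge 143-158 153 mean [ 474.1 -195.7  150.7] mid [ 473.3 -195.7  149.3] lo [ 451.6 -210.4  143.3] hi [ 495.1 -181.   155.4]
top bench z median -0.5004883950745203
scn bench z median -1.3412845558099509
```

View pics/crop1.png

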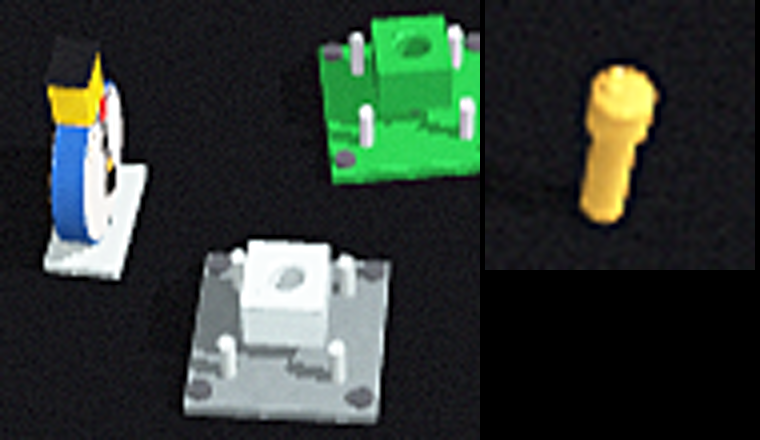

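The crop confirms the choices: the grey stand with its white-topped cup, the gauge with its red mark near the top beside the yellow grip, and the brass stud. The measured sizes and heights match the descriptions (stud 84, cup top 67, gauge about 151 mm). Stud is at about (460, 257), the stand at (574, -67) and the gauge at (473, -195). Next I move above the stud.

{"fn": "jog_arm", "kwargs": {"series": [{"travel":[0.7,-0.98,-0.2],"roll":0.38,"grip":1},{"travel":[0.7,-0.98,-0.2],"roll":0.38,"grip":1},{"travel":[0.7,-0.98,-0.2],"roll":0.38,"grip":1},{"travel":[0.7,-0.98,-0.2],"roll":0.38,"grip":1},{"travel":[0.7,-0.98,-0.2],"roll":0.38,"grip":1},{"travel":[0.7,-0.98,-0.2],"roll":0.38,"grip":1},{"travel":[0.7,-0.98,-0.2],"roll":0.38,"grip":1},{"travel":[0.7,-0.98,-0.2],"roll":0.38,"grip":1},{"travel":[0.7,-0.98,-0.2],"roll":0.38,"grip":1},{"travel":[0.7,-0.98,-0.2],"roll":0.38,"grip":1}]}}

```text
time_s: 1.1
tool_pos: [406.6, 334.6, 163.6]
tool_rot: [-180.0, -0.0, -179.8]
contact_force: [0.8, 0.1, 0.1]
width: 91.2
grip_force: 0.0
```

{"fn": "jog_arm", "kwargs": {"series": [{"travel":[0.7,-0.98,-0.2],"grip":1},{"travel":[0.7,-0.98,-0.2],"grip":1},{"travel":[0.4,-0.6,-0.2],"grip":1},{"travel":[0,0,0],"grip":1},{"travel":[0,0,0],"grip":1}]}}

```text
validation failed for argument at $.se...
```

Run:
```python
from h import *
s=robot.sense(); print(s['time_s'],s['tool_pos'],s['tool_rot'],s['contact_force'])
p,d,c=snap('wrist','w1'); W=world(d,c,True)
print(c['fx'],c['cx'],c['cy'],np.round(c['R'],2).tolist())
P=W.reshape(-1,3); P=P[~np.isnan(P).any(1)]
print('bench',np.median(P[(abs(P[:,2])<15)][:,2]))
for a,b in((60,74),(76,82),(82,87)):
    Q=P[(P[:,2]>a)&(P[:,2]<b)&(abs(P[:,0]-460)<25)&(abs(P[:,1]-257)<25)]
    if len(Q): print(a,b,len(Q),Q.mean(0),Q.min(0),Q.max(0))
cv2.imwrite('pics/w1.png',p)
```

```text
1.1 [406.55514762 334.56240419 163.55841323] [-1.79987649e+02 -2.00069798e-02 -1.79839361e+02] [0.81999728 0.11275859 0.14128202]
371.64829954431775 324.8269013856609 239.69122502712435 [[-0.0, 1.0, -0.0], [0.96, 0.0, 0.29], [0.29, -0.0, -0.96]]
bench 0.5363673862156287
60 74 157 [451.25535271 269.59802872  66.94105202] [445.05652428 262.64489379  60.07914054] [462.36496514 273.49063327  73.71134042]
76 82 161 [457.14870774 269.6806325   78.50424921] [447.71237897 266.52062976  76.0125133 ] [469.11497071 273.32038944  81.24123304]
```

View pics/w1.png

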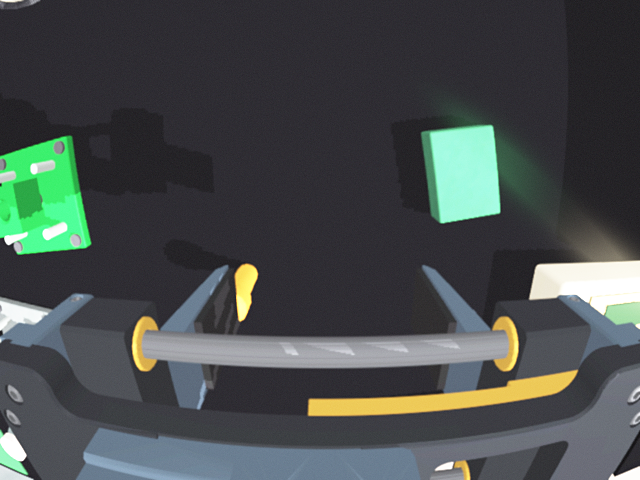

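The wrist view shows the stud at (246,290), partly behind the left finger, with the green tin and the green look-alike stand nearby. The refused rows had no roll, so I'll include it from now on.

{"fn": "jog_arm", "kwargs": {"series": [{"travel":[0.7,-0.98,-0.3],"roll":0,"grip":1},{"travel":[0.7,-0.98,-0.3],"roll":0,"grip":1},{"travel":[0.3,-0.5,-0.3],"roll":0,"grip":1},{"travel":[0,0,0],"roll":0,"grip":1},{"travel":[0,0,0],"roll":0,"grip":1}]}}

```text
time_s: 1.65
tool_pos: [448.2, 274.4, 141.2]
tool_rot: [-180.0, -0.0, -180.0]
contact_force: [0.4, -0.6, 0.5]
width: 91.5
grip_force: 0.0
```

```bash
cat > studpos.py <<'E'
from h import *
s=robot.sense(); print(s['time_s'],s['tool_pos'],s['tool_rot'],s['contact_force'])
p,d,c=snap('wrist','w2'); W=world(d,c,True)
hsv=cv2.cvtColor(p,cv2.COLOR_BGR2HSV)
m=(W[...,2]>50)&(W[...,2]<90)&(abs(W[...,0]-460)<28)&(abs(W[...,1]-257)<28)
for a,b in((60,74),(75,80),(80.2,82),(82.5,87)):
    Q=W[m&(W[...,2]>a)&(W[...,2]<b)]
    if len(Q): print(a,b,len(Q),Q.mean(0).round(1),Q.min(0).round(1),Q.max(0).round(1))
E
python3 studpos.py
```

```text
1.65 [448.19192249 274.44842632 141.24891122] [-1.79998456e+02 -4.67544640e-02 -1.79972269e+02] [ 0.44546233 -0.56527184  0.5373075 ]
60 74 224 [447.6 261.   67.2] [444.3 247.1  60. ] [454.9 272.6  74. ]
75 80 742 [456.7 260.   78.4] [444.8 245.8  75.1] [472.2 272.6  80. ]
80.2 82 291 [457.6 260.6  80.8] [448.3 248.3  80.2] [468.8 270.   82. ]
82.5 87 101 [458.1 254.8  83.7] [454.  250.6  82.5] [461.9 261.3  85.9]
```

View pics/w2.png

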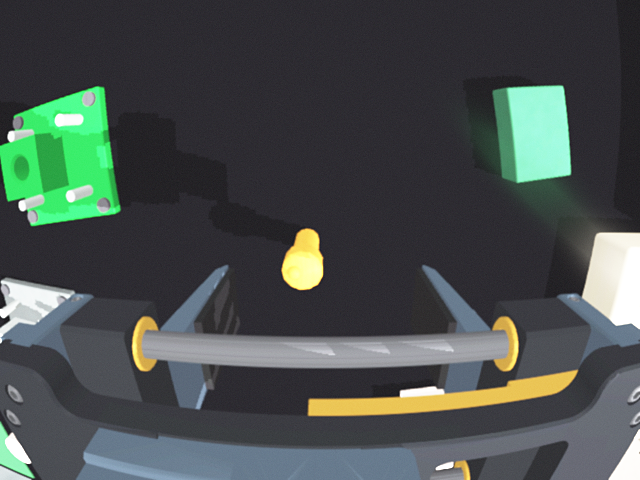

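The stud is at (303,265), between the fingers, axis at about (459, 259), hump on its -y side. I align, descend to TCP z 48 and grip.

{"fn": "jog_arm", "kwargs": {"series": [{"travel":[0.43,-0.62,0],"roll":0,"grip":1},{"travel":[0,0,-0.9],"roll":0,"grip":1},{"travel":[0,0,-0.9],"roll":0,"grip":1},{"travel":[0,0,-0.9],"roll":0,"grip":1},{"travel":[0,0,-0.9],"roll":0,"grip":1},{"travel":[0,0,-0.12],"roll":0,"grip":1},{"travel":[0,0,0],"roll":0,"grip":-0.3},{"travel":[0,0,0],"roll":0,"grip":-1},{"travel":[0,0,0],"roll":0,"grip":-1},{"travel":[0,0,0],"roll":0,"grip":-1}], "squeeze": 25}}

```text
time_s: 2.7
tool_pos: [459.8, 259.0, 49.2]
tool_rot: [180.0, 0.1, -179.9]
contact_force: [-0.7, 0.1, 0.4]
width: 62.0
grip_force: 0.0
```

{"fn": "jog_arm", "kwargs": {"series": [{"travel":[0,0,0],"roll":0,"grip":-1},{"travel":[0,0,0],"roll":0,"grip":-1},{"travel":[0,0,0],"roll":0,"grip":-1},{"travel":[0,0,0],"roll":0,"grip":-1}]}}

```text
time_s: 3.1
tool_pos: [459.4, 258.7, 48.4]
tool_rot: [-180.0, -0.0, -179.9]
contact_force: [-0.1, -0.4, -0.5]
width: 30.0
grip_force: 0.0
```

{"fn": "jog_arm", "kwargs": {"series": [{"travel":[0,0,0],"roll":0,"grip":-1},{"travel":[0,0,0],"roll":0,"grip":-1},{"travel":[0,0,0.4],"roll":0,"grip":-1},{"travel":[0,0,1],"roll":0,"grip":-1},{"travel":[0,0,1],"roll":0,"grip":-1},{"travel":[0,0,1],"roll":0,"grip":-1},{"travel":[0,0,0.8],"roll":0,"grip":-1},{"travel":[0.3,-0.9,0],"roll":0,"grip":-1},{"travel":[0.3,-0.9,0],"roll":0,"grip":-1},{"travel":[0.3,-0.9,0],"roll":0,"grip":-1}]}}

```text
time_s: 4.1
tool_pos: [481.9, 190.5, 154.2]
tool_rot: [180.0, 0.0, -179.9]
contact_force: [0.3, 0.3, -1.5]
width: 27.3
grip_force: 25.0
```

{"fn": "jog_arm", "kwargs": {"series": [{"travel":[0.35,-0.95,0],"roll":0,"grip":-1},{"travel":[0.35,-0.95,0],"roll":0,"grip":-1},{"travel":[0.35,-0.95,0],"roll":0,"grip":-1},{"travel":[0.35,-0.95,0],"roll":0,"grip":-1},{"travel":[0.35,-0.95,0],"roll":0,"grip":-1},{"travel":[0.35,-0.95,0],"roll":0,"grip":-1},{"travel":[0.35,-0.95,0],"roll":0,"grip":-1},{"travel":[0.3,-0.8,0],"roll":0,"grip":-1},{"travel":[0,0,0],"roll":0,"grip":-1},{"travel":[0,0,0],"roll":0,"grip":-1}]}}

```text
time_s: 5.1
tool_pos: [550.4, 4.8, 153.8]
tool_rot: [180.0, -0.0, -180.0]
contact_force: [0.8, 0.2, -1.9]
width: 27.1
grip_force: 25.0
```

Run:
```python
from h import *
s=robot.sense(); print(s['time_s'],s['tool_pos'],s['tool_rot'],s['contact_force'],s['width'],s['grip_force'])
p,d,c=snap('wrist','w3'); W=world(d,c,True)
ok=(abs(W[...,0]-574)<45)&(abs(W[...,1]+67)<45)
# cup top: above 62, below 73; box fit + hole
m=ok&(W[...,2]>63)&(W[...,2]<73)
Q=W[m]; 
if len(Q): print(len(Q),Q.mean(0),Q.min(0),Q.max(0))
print(cv2.minAreaRect(Q[:,:2].astype(np.float32)))
```

```text
5.1 [550.41695769   4.8422311  153.7691177 ] [ 1.79992113e+02 -5.48819191e-03 -1.79984376e+02] [ 0.81674177  0.18052945 -1.9335255 ] 27.08239110493273 24.99980366730597
3496 [571.04548292 -64.70869419  68.22128589] [545.38475676 -92.58114686  63.00811939] [599.21377141 -38.2525398   70.99500388]
((572.54248046875, -65.42485046386719), (50.72063446044922, 51.83591079711914), 84.52372741699219)
```

View pics/w3.png

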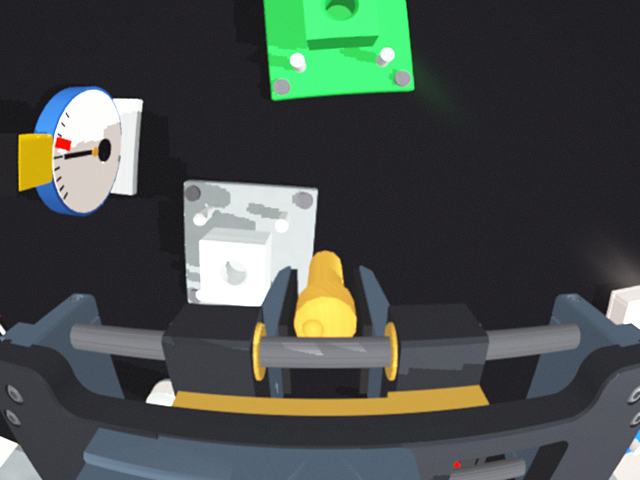

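The wrist view shows the stud held with its head at (325,310), the grey cup's hole at (236,272), and the dial with the red mark at (63,144) and the needle at (60,156). The mark lies towards world -x of the needle, so the gauge will have to lean its top towards world +x. Next I go above the hole.

{"fn": "jog_arm", "kwargs": {"series": [{"travel":[0.29,-0.94,0],"roll":0,"grip":-1},{"travel":[0.29,-0.94,0],"roll":0,"grip":-1},{"travel":[0.29,-0.94,0],"roll":0,"grip":-1},{"travel":[0,0,-0.5],"roll":0,"grip":-1},{"travel":[0,0,-0.3],"roll":0,"grip":-1},{"travel":[0,0,0],"roll":0,"grip":-1},{"travel":[0,0,0],"roll":0,"grip":-1}]}}

```text
time_s: 5.85
tool_pos: [571.9, -64.5, 133.3]
tool_rot: [180.0, -0.1, -179.9]
contact_force: [0.2, -0.3, -1.5]
width: 27.4
grip_force: 25.0
```

Run:
```python
from h import *
s=robot.sense(); print(s['time_s'],s['tool_pos'],s['tool_rot'],s['contact_force'],s['width'],s['grip_force'])
p,d,c=snap('wrist','w4'); W=world(d,c,True)
T=s['tool_pos']
ok=(abs(W[...,0]-T[0])<45)&(abs(W[...,1]-T[1])<45)
m=ok&(W[...,2]>64)&(W[...,2]<72); Q=W[m]; print('cup',len(Q),Q.min(0),Q.max(0),cv2.minAreaRect(Q[:,:2].astype(np.float32)))
hsv=cv2.cvtColor(p,cv2.COLOR_BGR2HSV); br=(hsv[...,1]>120)&(abs(hsv[...,0].astype(int)-22)<8)
for a,b in((86,98),(98,112),(112,126),(138,152),(155,160)):
    z=W[...,2]+78-(T[2]-48); 
    Q=W[ok&br&(W[...,2]>a)&(W[...,2]<b)]
    if len(Q): print(a,b,len(Q),np.percentile(Q,2,0).round(1),np.percentile(Q,98,0).round(1))
# hole in the previous view w3: points inside cup below top
p,d,c=load('w3'); W=world(d,c,True)
v,u=np.mgrid[:480,:640]
b=(abs(W[...,0]-572.5)<17)&(abs(W[...,1]+65.5)<17)
H=W[b&(W[...,2]<64)&(W[...,2]>20)]; print('hole w3',len(H),H.min(0),H.max(0))
# top camera: intersect dark hole outline with z=68
for n in('top0','scene0'):
    p,d,c=load(n); W=world(d,c)
    b=(abs(W[...,0]-573)<18)&(abs(W[...,1]+66.5)<18)
    H=W[b&(W[...,2]<62)&(W[...,2]>20)]; print('hole',n,len(H),np.nanmin(H,0) if len(H) else'',H.max(0) if len(H) else '')
```

```text
5.85 [571.91656091 -64.49350612 133.29875587] [ 1.79983209e+02 -5.18273880e-02 -1.79869655e+02] [ 0.19524895 -0.31979499 -1.51034751] 27.375888947143093 24.999843764235266
cup 3321 [545.57156385 -90.91466356  64.05512136] [598.90920983 -39.11045992  70.79970147] ((572.3063354492188, -65.60026550292969), (50.50555419921875, 50.21549987792969), 85.57832336425781)
86 98 115 [561.4 -71.5  89.3] [565.7 -56.   97.9]
98 112 249 [561.1 -72.   98.3] [566.  -55.4 111.5]
112 126 295 [561.  -71.9 112.4] [566.3 -55.4 125.5]
138 152 404 [557.3 -77.2 143. ] [568.6 -50.2 151.9]
155 160 297 [557.2 -77.1 155.1] [569.6 -50.1 159.9]
hole w3 506 [568.02994668 -76.87746427  33.18184822] [584.18798818 -57.72612118  63.71129551]
hole top0 58 [569.8378015  -76.80343384  29.21827732] [584.55455135 -57.13581111  61.39835306]
hole scene0 44 [559.47750915 -77.490027    39.99216793] [584.17402433 -55.08771025  61.63732934]
```

View pics/w4.png

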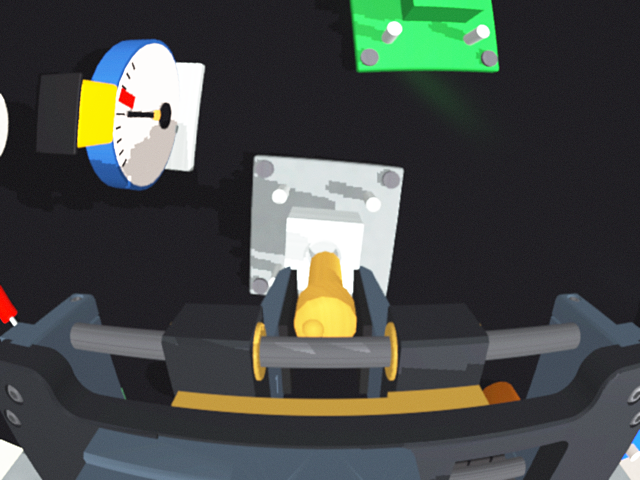

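The stud foot is just above the cup hole. In the wrist frame the stud is at about (571.1, -63.7) and the cup centre at about (572.3, -65.7), so I correct by (+1.3, -2.0) and lower gently.

{"fn": "jog_arm", "kwargs": {"series": [{"travel":[0.05,-0.08,0],"roll":0,"grip":-1},{"travel":[0,0,-0.4],"roll":0,"grip":-1},{"travel":[0,0,-0.3],"roll":0,"grip":-1},{"travel":[0,0,-0.2],"roll":0,"grip":-1},{"travel":[0,0,0],"roll":0,"grip":-1}]}}

```text
time_s: 6.4
tool_pos: [573.0, -67.3, 109.8]
tool_rot: [180.0, -0.1, -179.9]
contact_force: [0.3, 1.4, -2.3]
width: 27.0
grip_force: 25.0
```

{"fn": "jog_arm", "kwargs": {"series": [{"travel":[0,0,-0.2],"roll":0,"grip":-1},{"travel":[0,0,-0.2],"roll":0,"grip":-1},{"travel":[0,0,0],"roll":0,"grip":-1}]}}

```text
time_s: 6.7
tool_pos: [573.3, -67.4, 100.2]
tool_rot: [180.0, -0.1, -179.9]
contact_force: [1.5, 1.8, -2.3]
width: 27.2
grip_force: 25.0
```

{"fn": "jog_arm", "kwargs": {"series": [{"travel":[0.02,0.03,-0.25],"roll":0,"grip":-1},{"travel":[0,0,-0.25],"roll":0,"grip":-1},{"travel":[0,0,-0.2],"roll":0,"grip":-1},{"travel":[0,0,0],"roll":0,"grip":-1},{"travel":[0,0,0],"roll":0,"grip":-1}]}}

```text
time_s: 7.2
tool_pos: [574.1, -66.9, 83.3]
tool_rot: [-180.0, -0.0, -179.9]
contact_force: [-0.3, -0.1, -1.6]
width: 27.2
grip_force: 25.0
```

{"fn": "jog_arm", "kwargs": {"series": [{"travel":[0,0,-0.1],"roll":0,"grip":-1},{"travel":[0,0,-0.06],"roll":0,"grip":-1},{"travel":[0,0,0],"roll":0,"grip":-1},{"travel":[0,0,0],"roll":0,"grip":-1}]}}

```text
time_s: 7.6
tool_pos: [574.3, -66.9, 79.6]
tool_rot: [-180.0, 0.0, -179.9]
contact_force: [-1.7, -0.2, 3.7]
width: 26.9
grip_force: 25.0
```

The push registered about 5 N at the floor, so the stud is home. I release and rise.

{"fn": "jog_arm", "kwargs": {"series": [{"travel":[0,0,0.03],"roll":0,"grip":1},{"travel":[0,0,0],"roll":0,"grip":1},{"travel":[0,0,0],"roll":0,"grip":1},{"travel":[0,0,0],"roll":0,"grip":1},{"travel":[0,0,0],"roll":0,"grip":1},{"travel":[0,0,0],"roll":0,"grip":1},{"travel":[0,0,0.5],"roll":0,"grip":1},{"travel":[0,0,1],"roll":0,"grip":1},{"travel":[0,0,1],"roll":0,"grip":1},{"travel":[0,0,1],"roll":0,"grip":1}]}}

```text
time_s: 8.6
tool_pos: [574.1, -66.8, 169.5]
tool_rot: [-180.0, 0.0, -179.9]
contact_force: [-0.2, -0.1, -0.5]
width: 91.2
grip_force: 0.0
```

{"fn": "jog_arm", "kwargs": {"series": [{"travel":[-0.4,0,1],"roll":0,"grip":1},{"travel":[-0.7,-0.5,0.5],"roll":0,"grip":1},{"travel":[-0.7,-0.7,0.2],"roll":0,"grip":1},{"travel":[-0.7,-0.7,0],"roll":0,"grip":1},{"travel":[-0.7,-0.7,0],"roll":0,"grip":1},{"travel":[-0.7,-0.7,0],"roll":0,"grip":1},{"travel":[0,0,0],"roll":0,"grip":1},{"travel":[0,0,0],"roll":0,"grip":1},{"travel":[0,0,0],"roll":0,"grip":1}]}}

```text
time_s: 9.5
tool_pos: [477.2, -149.0, 210.6]
tool_rot: [-180.0, 0.0, -179.9]
contact_force: [0.1, -0.3, -0.6]
width: 91.1
grip_force: 0.0
```

Run:
```python
from h import *
s=robot.sense(); print(s['time_s'],s['tool_pos'],s['tool_rot'],s['contact_force'],s['width'],s['grip_force'])
p,d,c=snap('wrist','w5'); W=world(d,c,True); pt,dt,ct=snap('top','t5'); Wt=world(dt,ct)
def rep(n,W,cx,cy,r,a,b):
    Q=W[(abs(W[...,0]-cx)<r)&(abs(W[...,1]-cy)<r)&(W[...,2]>a)&(W[...,2]<b)]
    if len(Q): print(n,len(Q),np.percentile(Q,1,0).round(1),np.percentile(Q,99,0).round(1),np.round(cv2.minAreaRect(Q[:,:2].astype(np.float32))[0],1),np.round(cv2.minAreaRect(Q[:,:2].astype(np.float32))[1:2],1),cv2.minAreaRect(Q[:,:2].astype(np.float32))[2])
for n,w in(('w',W),('t',Wt)):
    rep(n+' grip',w,473,-195,30,143,156); rep(n+' foot',w,473,-195,65,5,13)
    rep(n+' stud',w,574,-66,25,105,125); rep(n+' cup',w,574,-66,35,60,73)
```

```text
9.5 [ 477.18044002 -149.02512469  210.63474578] [-1.79990329e+02  4.42450919e-02 -1.79919150e+02] [ 0.10853705 -0.34958924 -0.56475136] 91.11524464266112 0.0
w grip 2402 [ 450.5 -208.9  151.3] [ 490.6 -179.   154.5] [ 470.9 -194.3] [[28.8 40.5]] 81.75177001953125
w foot 1249 [ 425.8 -212.8    7.5] [ 516.7 -165.2   12.3] [ 471.  -193.8] [[49.9 90.9]] 82.18402099609375
w stud 36 [560.8 -78.3 105.3] [565.9 -71.5 112.3] [563.7 -75.1] [[2.4 8.3]] 39.392784118652344
w cup 973 [545.7 -91.7  60.6] [589.1 -64.7  71.4] [570.4 -77.7] [[27.3 48.6]] 84.82244110107422
t grip 87 [ 451.2 -207.3  147.2] [ 468.9 -180.1  155.7] [ 460.3 -193.6] [[28.5 16. ]] 83.3570327758789
t foot 110 [ 432.  -255.2    5. ] [ 526.5 -143.8   12.5] [ 465.7 -196.2] [[163.4  53.3]] 54.04997253417969
t stud 103 [560.  -78.1 106.3] [587.  -54.4 120.5] [573.6 -66.2] [[23.9 28. ]] 89.53443145751953
t cup 215 [548.3 -90.8  60.9] [598.7 -41.6  72.3] [573.2 -66.1] [[49.7 51.8]] 85.32377624511719
```

View pics/w5.png

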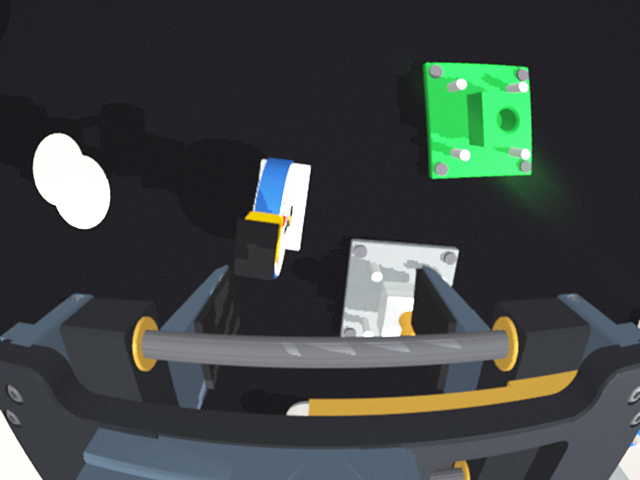

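The stud stands in the cup at about (573.6, -66.2) with its top near 118, as it should. The gauge grip is at about (471, -194), its long axis turned -8°. I'll work out the mark angle from the earlier dial view.

Run:
```python
from h import *
ax=np.array([np.cos(np.radians(-8)),np.sin(np.radians(-8))])
for n in('w3','w4'):
    p,d,c=load(n); W=world(d,c,True)
    b,g,r=[p[...,i].astype(int) for i in range(3)]
    ok=(abs(W[...,0]-471)<62)&(abs(W[...,1]+194)<45)&(W[...,2]>15)&(W[...,2]<125)
    def to(m): 
        Q=W[m&ok]; return np.stack([(Q[:,:2]-[471,-194])@ax,Q[:,2]],1)
    red=to((r>150)&(g<70)&(b<70)); white=to((r>150)&(g>150)&(b>150)&(W[...,2]>18)); blk=to((r<70)&(g<70)&(b<70)&(W[...,1]>-192))
    print(n,len(red),'red',red.mean(0),red.min(0),red.max(0),'angle from (0,61)',np.arctan2(red[:,0].mean(),red[:,1].mean()-61))
    (cx,cy),R=cv2.minEnclosingCircle(white.astype(np.float32)); print('dial',cx,cy,R, np.arctan2(red[:,0].mean()-cx,red[:,1].mean()-cy))
    print('blk',[ (k,blk[(blk[:,1]>k)&(blk[:,1]<k+5)][:,0].mean().round(1)) for k in range(55,100,5) if ((blk[:,1]>k)&(blk[:,1]<k+5)).any()])
```

```text
w3 132 red [ -9.16342602 102.51956223] [-13.5311338   93.06101029] [ -4.36269082 111.07388063] angle from (0,61) -0.21721923762064266
dial 0.3995221257209778 64.1195068359375 55.506099700927734 -0.24406998527358045
blk [(55, np.float64(1.0)), (65, np.float64(-0.1)), (70, np.float64(0.1)), (75, np.float64(-0.3)), (80, np.float64(0.2)), (85, np.float64(0.1)), (90, np.float64(-0.2)), (95, np.float64(5.2))]
w4 174 red [ -9.20736481 102.94999444] [-15.14628535  93.74957259] [ -4.14743552 110.92408162] angle from (0,61) -0.2160583513713658
dial 0.2700728476047516 68.22773742675781 58.599403381347656 -0.26645928102973926
blk [(55, np.float64(5.1)), (65, np.float64(0.4)), (70, np.float64(0.0)), (75, np.float64(-0.0)), (80, np.float64(0.3)), (85, np.float64(0.1)), (90, np.float64(0.1)), (95, np.float64(3.7))]
```

{"fn": "jog_arm", "kwargs": {"series": [{"travel":[-0.12,-0.9,0],"roll":-0.7,"grip":1},{"travel":[-0.12,-0.9,0],"roll":-0.7,"grip":1},{"travel":[0,0,0],"roll":0,"grip":1},{"travel":[0,0,0],"roll":0,"grip":1}]}}

```text
time_s: 10.0
tool_pos: [470.8, -194.1, 210.0]
tool_rot: [180.0, -0.0, 172.1]
contact_force: [-0.4, 0.5, 0.4]
width: 91.1
grip_force: 0.0
```

Run:
```python
from h import *
s=robot.sense(); print(s['time_s'],s['tool_pos'],s['tool_rot'],s['contact_force'],s['width'],s['grip_force'])
p,d,c=snap('wrist','w6'); W=world(d,c,True)
for n,a,b,r in(('grip',143,156,30),('yel',115,146,30),('foot',5,13,65)):
    Q=W[(abs(W[...,0]-471)<r)&(abs(W[...,1]+194)<r)&(W[...,2]>a)&(W[...,2]<b)]
    if len(Q): m=cv2.minAreaRect(Q[:,:2].astype(np.float32)); print(n,len(Q),np.percentile(Q,1,0).round(1),np.percentile(Q,99,0).round(1),np.round(m[0],1),np.round(m[1],1),m[2])
```

```text
10.0 [ 470.81704878 -194.05698486  210.04493661] [ 1.79982880e+02 -1.22056775e-02  1.72082351e+02] [-0.42110245  0.53188816  0.43670968] 91.11705324669803 0.0
grip 2436 [ 450.5 -209.1  151.1] [ 490.4 -179.7  154.5] [ 470.8 -194.5] [27.7 40.3] 82.67131042480469
yel 309 [ 452.6 -204.3  115.5] [ 457.  -180.   138.5] [ 455.3 -192.3] [25.8  3.4] 81.9862060546875
foot 1257 [ 424.4 -222.3    8.5] [ 513.7 -164.7   12.3] [ 470.7 -194.1] [50.  89.8] 81.75376892089844
```

Mark is about 0.217 rad, on the gauge's world -x side. The TCP is right over the grip and aligned, so I descend and grip.

{"fn": "jog_arm", "kwargs": {"series": [{"travel":[0,0,-0.9],"roll":0,"grip":1},{"travel":[0,0,-0.9],"roll":0,"grip":1},{"travel":[0,0,-0.9],"roll":0,"grip":1},{"travel":[0,0,-0.8],"roll":0,"grip":1},{"travel":[0,0,-0.34],"roll":0,"grip":1},{"travel":[0,0,0],"roll":0,"grip":-1},{"travel":[0,0,0],"roll":0,"grip":-1},{"travel":[0,0,0],"roll":0,"grip":-1},{"travel":[0,0,0],"roll":0,"grip":-1},{"travel":[0,0,0],"roll":0,"grip":-1}], "squeeze": 20}}

```text
time_s: 11.05
tool_pos: [470.9, -194.5, 114.7]
tool_rot: [-180.0, 0.0, 172.1]
contact_force: [-0.0, 0.1, -0.4]
width: 53.9
grip_force: 0.0
```

{"fn": "jog_arm", "kwargs": {"series": [{"travel":[0,0,0],"roll":0,"grip":-1},{"travel":[0,0,0],"roll":0,"grip":-1},{"travel":[0,0,0],"roll":0,"grip":-1},{"travel":[0,0,0],"roll":0,"grip":-1}]}}

```text
time_s: 11.45
tool_pos: [470.6, -194.3, 114.1]
tool_rot: [-180.0, -0.0, 172.0]
contact_force: [-0.9, 0.6, 1.1]
width: 26.0
grip_force: 20.0
```

{"fn": "jog_arm", "kwargs": {"series": [{"travel":[0,0,0.4],"roll":0,"grip":-1},{"travel":[0,0,0.8],"roll":0,"grip":-1},{"travel":[0,0,0.8],"roll":0,"grip":-1},{"travel":[0,0,0.8],"roll":0,"grip":-1},{"travel":[0,0,0.8],"roll":0,"grip":-1},{"travel":[0,0,0.8],"roll":-0.5,"grip":-1},{"travel":[0,0,0.8],"roll":-0.8,"grip":-1},{"travel":[0,0,0.6],"roll":-0.8,"grip":-1},{"travel":[0.3,0.4,0],"roll":-0.8,"grip":-1},{"travel":[0.3,0.4,0],"roll":-0.8,"grip":-1}]}}

```text
time_s: 12.45
tool_pos: [485.6, -174.2, 260.2]
tool_rot: [180.0, 0.0, 150.6]
contact_force: [-0.4, 0.0, -4.3]
width: 25.9
grip_force: 20.0
```

{"fn": "jog_arm", "kwargs": {"series": [{"travel":[0.35,0.4,0],"roll":-0.8,"grip":-1},{"travel":[0.35,0.4,0],"roll":-0.8,"grip":-1},{"travel":[0.35,0.45,0],"roll":-0.8,"grip":-1},{"travel":[0.35,0.45,0],"roll":-0.8,"grip":-1},{"travel":[0.35,0.45,0],"roll":-0.8,"grip":-1},{"travel":[0.35,0.45,0],"roll":-0.8,"grip":-1},{"travel":[0.35,0.45,0],"roll":-0.8,"grip":-1},{"travel":[0.35,0.45,0],"roll":-0.8,"grip":-1},{"travel":[0.35,0.45,0],"roll":-0.8,"grip":-1},{"travel":[0.35,0.3,0],"roll":-0.7,"grip":-1}]}}

```text
time_s: 13.45
tool_pos: [573.0, -67.2, 259.6]
tool_rot: [-180.0, -0.0, 105.4]
contact_force: [0.9, -0.3, -3.7]
width: 26.3
grip_force: 20.0
```

{"fn": "jog_arm", "kwargs": {"series": [{"travel":[0,0,0],"roll":-0.7,"grip":-1},{"travel":[0,0,0],"roll":-0.7,"grip":-1},{"travel":[0,0,0],"roll":0,"grip":-1},{"travel":[0,0,0],"roll":0,"grip":-1}]}}

```text
time_s: 13.85
tool_pos: [572.9, -68.0, 259.4]
tool_rot: [-180.0, -0.0, 97.7]
contact_force: [-0.5, 0.1, -3.2]
width: 25.8
grip_force: 20.0
```

```bash
cat > g.py <<'E'
from h import *
import sys
def foot(nm,zf,c0=(573.6,-66.2)):
    s=robot.sense(); print({k:np.round(s[k],2).tolist() for k in('time_s','tool_pos','tool_rot','contact_force','moment','width','grip_force')})
    p,d,c=snap('wrist',nm); W=world(d,c,True)
    # foot top: white, near height zf+10
    m=(p.min(2)>110)&(abs(W[...,2]-zf-10)<25)&(abs(W[...,0]-c0[0])<45)&(abs(W[...,1]-c0[1])<65)
    Q=W[m]; print('n',len(Q))
    A=np.c_[Q[:,:2]-c0,np.ones(len(Q))]; k=np.ones(len(Q),bool)
    for _ in range(6):
        x=np.linalg.lstsq(A[k],Q[k,2],rcond=None)[0]; e=Q[:,2]-A@x; k=abs(e)<2.0
    F=Q[k]; print('plane slope x,y',x[:2].round(3),'z at stud axis',x[2].round(1),'in',k.sum(),'rng',F.min(0).round(1),F.max(0).round(1))
    mm=cv2.minAreaRect(F[:,:2].astype(np.float32)); print(np.round(mm[0],1),np.round(mm[1],1),mm[2])
    return s
if __name__=='__main__': foot(sys.argv[1],float(sys.argv[2]))
E
python3 g.py w7 145
```

```text
{'time_s': 13.85, 'tool_pos': [572.9, -68.02, 259.4], 'tool_rot': [-179.99, -0.01, 97.69], 'contact_force': [-0.53, 0.09, -3.19], 'moment': [-0.07, 0.06, 0.02], 'width': 25.85, 'grip_force': 20.0}
n 2021
plane slope x,y [-0.001 -0.002] z at stud axis 155.8 in 1948 rng [542.3 -98.1 153.8] [600.6 -20.7 157.7]
[571.7 -59.8] [50.3 74.6] 7.6543192863464355
```

View pics/w7.png

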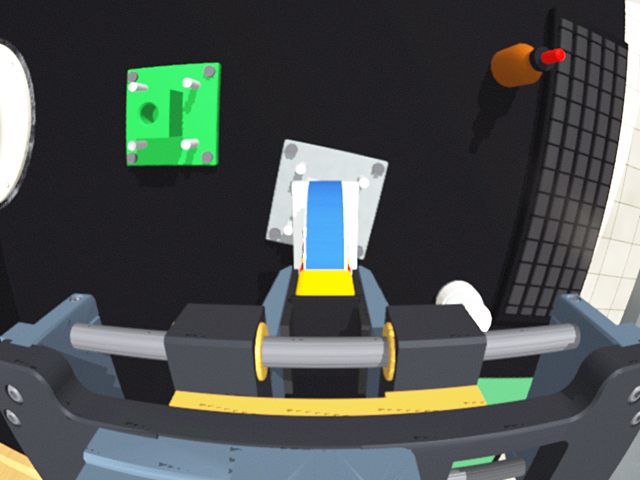

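The wrist view shows the gauge held level over the stand (foot plane level, underside about 145.8, as expected), with the foot around (325,230). I finish the yaw, centre it and lower to just above the crown.

{"fn": "jog_arm", "kwargs": {"series": [{"travel":[0.04,0.06,-0.2],"roll":-0.7,"grip":-1},{"travel":[0,0,-0.3],"roll":-0.64,"grip":-1},{"travel":[0,0,-0.3],"roll":0,"grip":-1},{"travel":[0,0,-0.2],"roll":0,"grip":-1},{"travel":[0,0,0],"roll":0,"grip":-1},{"travel":[0,0,0],"roll":0,"grip":-1}]}}

```text
time_s: 14.5
tool_pos: [574.2, -66.6, 234.3]
tool_rot: [-180.0, -0.0, 90.0]
contact_force: [1.2, 0.6, -4.2]
width: 26.1
grip_force: 20.0
```

{"fn": "jog_arm", "kwargs": {"series": [{"travel":[0,0,-0.06],"roll":0,"grip":-1},{"travel":[0,0,-0.06],"roll":0,"grip":-1},{"travel":[0,0,0],"roll":0,"grip":-1},{"travel":[0,0,0],"roll":0,"grip":-1}]}}

```text
time_s: 14.9
tool_pos: [574.3, -66.6, 231.4]
tool_rot: [180.0, 0.0, 89.9]
contact_force: [0.3, -0.2, -2.4]
width: 25.9
grip_force: 20.0
```

Contact begins (-3.9 to -2.4 N). I press about 4 mm more.

{"fn": "jog_arm", "kwargs": {"series": [{"travel":[0,0,-0.06],"roll":0,"grip":-1},{"travel":[0,0,-0.06],"roll":0,"grip":-1},{"travel":[0,0,-0.04],"roll":0,"grip":-1},{"travel":[0,0,0],"roll":0,"grip":-1},{"travel":[0,0,0],"roll":0,"grip":-1},{"travel":[0,0,0],"roll":0,"grip":-1}]}}

```text
time_s: 15.5
tool_pos: [574.2, -66.6, 227.3]
tool_rot: [180.0, 0.0, 89.9]
contact_force: [0.5, -1.1, 0.8]
width: 25.9
grip_force: 20.0
```

```bash
python3 g.py w8 115
```

```text
{'time_s': 15.5, 'tool_pos': [574.17, -66.57, 227.25], 'tool_rot': [179.99, 0.0, 89.88], 'contact_force': [0.52, -1.06, 0.76], 'moment': [-0.19, -0.04, -0.01], 'width': 25.92, 'grip_force': 20.0}
n 2016
plane slope x,y [-0.    -0.003] z at stud axis 123.6 in 1939 rng [548.8 -95.2 121.5] [599.2 -21.1 125.6]
[574.1 -58.1] [74.  50.3] 89.80421447753906
```

Pressing about 4.7 N, level, so step 2 is met. I start rocking towards -y with a softer grip.

{"fn": "jog_arm", "kwargs": {"series": [{"travel":[0,0,0],"roll":0,"grip":-1},{"travel":[0,-0.1,0],"roll":0,"grip":-1},{"travel":[0,-0.1,0],"roll":0,"grip":-1},{"travel":[0,-0.1,0],"roll":0,"grip":-1},{"travel":[0,-0.1,0],"roll":0,"grip":-1},{"travel":[0,0,0],"roll":0,"grip":-1},{"travel":[0,0,0],"roll":0,"grip":-1}], "squeeze": 10}}

```text
time_s: 16.25
tool_pos: [574.1, -76.7, 227.1]
tool_rot: [-180.0, 0.0, 89.9]
contact_force: [-0.1, 0.4, -0.0]
width: 25.8
grip_force: 10.0
```

```bash
python3 g.py w9 114
```

```text
{'time_s': 16.25, 'tool_pos': [574.08, -76.7, 227.14], 'tool_rot': [-179.99, 0.01, 89.88], 'contact_force': [-0.11, 0.44, -0.03], 'moment': [0.06, 0.09, -0.02], 'width': 25.81, 'grip_force': 10.0}
n 2205
plane slope x,y [-0.001  0.044] z at stud axis 123.8 in 2101 rng [ 548.7 -103.6  120.3] [599.  -25.6 127.3]
[573.9 -64.6] [50.3 78. ] 0.0014321341877803206
```

Tilting works (0.044 rad), with about 4 mm of slip. I press slightly more and continue.

{"fn": "jog_arm", "kwargs": {"series": [{"travel":[0,0,-0.08],"roll":0,"grip":-1},{"travel":[0,-0.1,-0.02],"roll":0,"grip":-1},{"travel":[0,-0.1,-0.02],"roll":0,"grip":-1},{"travel":[0,-0.1,-0.02],"roll":0,"grip":-1},{"travel":[0,-0.1,-0.02],"roll":0,"grip":-1},{"travel":[0,-0.1,0],"roll":0,"grip":-1},{"travel":[0,0,0],"roll":0,"grip":-1},{"travel":[0,0,0],"roll":0,"grip":-1}], "squeeze": 7}}

```text
time_s: 17.1
tool_pos: [574.2, -89.2, 223.2]
tool_rot: [180.0, 0.0, 89.9]
contact_force: [-0.5, 0.7, 2.2]
width: 25.8
grip_force: 7.0
```

```bash
python3 g.py w10 112
```

```text
{'time_s': 17.1, 'tool_pos': [574.16, -89.21, 223.2], 'tool_rot': [179.99, 0.01, 89.87], 'contact_force': [-0.53, 0.72, 2.16], 'moment': [-0.11, 0.06, -0.03], 'width': 25.84, 'grip_force': 7.0}
n 2592
plane slope x,y [0.001 0.14 ] z at stud axis 121.8 in 2478 rng [ 548.7 -115.1  113.6] [599.2 -26.5 128.8]
[573.9 -70.8] [88.4 50.4] 89.84090423583984
```

{"fn": "jog_arm", "kwargs": {"series": [{"travel":[0,-0.1,-0.02],"roll":0,"grip":-1},{"travel":[0,-0.1,-0.02],"roll":0,"grip":-1},{"travel":[0,-0.1,-0.02],"roll":0,"grip":-1},{"travel":[0,-0.1,0],"roll":0,"grip":-1},{"travel":[0,0,0],"roll":0,"grip":-1},{"travel":[0,0,0],"roll":0,"grip":-1},{"travel":[0,0,0],"roll":0,"grip":-1}]}}

```text
time_s: 17.85
tool_pos: [574.2, -99.1, 221.7]
tool_rot: [180.0, 0.0, 89.9]
contact_force: [0.2, -0.6, 2.3]
width: 26.3
grip_force: 7.0
```

```bash
python3 g.py w11 112
python3 - <<'E'
from h import *
p,d,c=snap('scene','s11'); X=np.array([573,-75,180.]); q=np.array(c['R'])@X+c['t']; u=int(c['fx']*q[0]/q[2]+c['cx']);v=int(c['fy']*q[1]/q[2]+c['cy']); print(u,v)
cv2.imwrite('pics/s11c.png',cv2.resize(p[v-37:v+38,u-50:u+50],None,fx=8,fy=8,interpolation=cv2.INTER_CUBIC))
E
```

```text
{'time_s': 17.85, 'tool_pos': [574.16, -99.07, 221.68], 'tool_rot': [180.0, 0.01, 89.89], 'contact_force': [0.15, -0.56, 2.31], 'moment': [-0.13, 0.08, 0.05], 'width': 26.26, 'grip_force': 7.0}
n 2918
plane slope x,y [-0.     0.217] z at stud axis 122.9 in 2727 rng [ 548.8 -115.   111.3] [599.2 -27.4 132.6]
[573.9 -71.1] [87.4 50.3] 89.71919250488281
290 237
```

View pics/s11c.png

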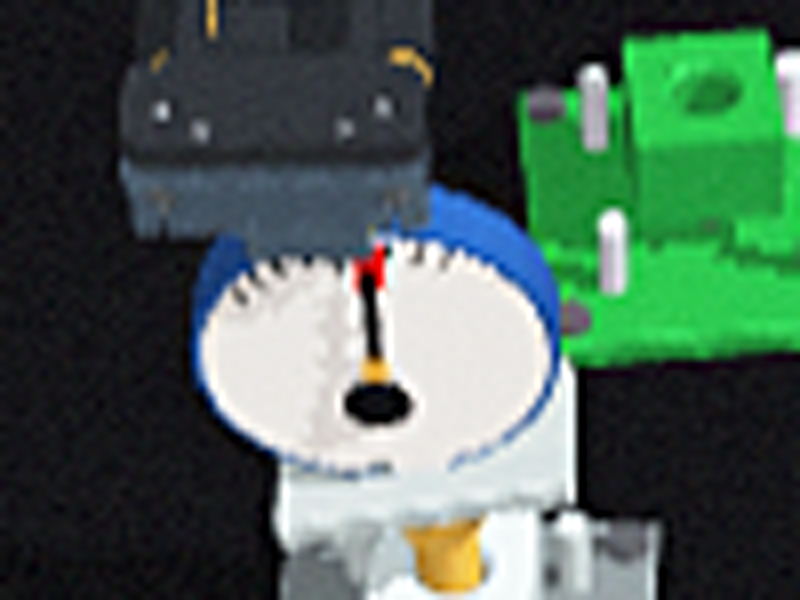

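The scene crop shows the black needle tip at (370,285) inside the red mark at (370,268). The foot's lean is 0.214 rad, the press is about 6 N, and the foot's middle is about 4 mm from the stud axis. I hold, then hand in.

{"fn": "jog_arm", "kwargs": {"series": [{"travel":[0,0,0],"roll":0,"grip":-1},{"travel":[0,0,0],"roll":0,"grip":-1},{"travel":[0,0,0],"roll":0,"grip":-1},{"travel":[0,0,0],"roll":0,"grip":-1},{"travel":[0,0,0],"roll":0,"grip":-1},{"travel":[0,0,0],"roll":0,"grip":-1},{"travel":[0,0,0],"roll":0,"grip":-1},{"travel":[0,0,0],"roll":0,"grip":-1}]}}

```text
time_s: 18.75
tool_pos: [574.1, -99.0, 221.7]
tool_rot: [180.0, 0.0, 89.9]
contact_force: [-0.8, -0.2, 3.1]
width: 26.2
grip_force: 7.0
```

```bash
python3 g.py w12 112; python3 -c "
from cell import robot; print(robot.job_done())"
```

```text
{'time_s': 18.75, 'tool_pos': [574.14, -99.05, 221.66], 'tool_rot': [180.0, 0.0, 89.89], 'contact_force': [-0.77, -0.21, 3.09], 'moment': [-0.12, 0.05, 0.04], 'width': 26.24, 'grip_force': 7.0}
n 2923
plane slope x,y [-0.     0.218] z at stud axis 122.8 in 2739 rng [ 548.8 -114.7  110.9] [599.2 -27.4 132.6]
[574. -71.] [87.2 50.4] 89.93083190917969
the job is handed in; nothing more can be done
None
```

I handed the job in at about 19 s; no verdict came back. The stud is seated and released, and the gauge is held on its crown with about 6–7 N of press, leaning 0.21 rad, with the needle on the red mark.

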